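Open the push-and-turn thinner bottle

TASK

Open the bottle of lacquer thinner: press its child-resistant cap down until it bottoms, without forcing it (about 25 N on the neck is too much), turn it anticlockwise a sixth of a turn while you keep it down, and lift it off. Set the cap down gently, not dropped, standing right way up near the middle of the round stone slab, let go of it, and leave the cup, brush and little pot where they are.

Things in the scene. Friction and masses are not known exactly. Their poses are not given: they have to be found in the camera images.
- cap_center (a point): Centre (half-way up) of the white ribbed plastic cap on the bottle's neck: upright cylinder 50 mm across, 38 mm high, flat on top, about 60 g; z up. Grip it round its side at any yaw. Its outer shell drives the inner cap by a ratchet that slips at 0.2 N m: turned without being pressed fully down, only the shell goes round and nothing opens.
- cap: The cap's inner part: origin at the centre of its open lower rim, z up. Closed, its x axis lies along the bottle's x. Held down on the shoulder with 12 to 16 N (much harder: friction makes the ratchet slip) and turned anticlockwise from above by 35 to 85 degrees (60 is best, a stop at 85) it is free; the spring then lifts it some mm and it comes off straight up, clear after 25 mm.
- neck_top (a point): Top of the bottle's neck, on its axis, inside the cap. A spring in it resists the cap with 5 N at first plus 0.35 N per mm (10 N at most). The cap's lugs clear the catches after 2.5 to 11.5 mm of downward travel (differs from bottle to bottle, not visible); 1.5 mm lower the cap bottoms hard on the neck's shoulder, a steep rise of force. Over 25 N damages the neck.
- bottle: Amber glass bottle, round, 80 mm across, wedged in a wooden block 110 x 110 x 40 mm that is fixed to the bench: it cannot turn or slide. Origin under the block's centre on the bench, z up along the neck's axis. Glass shoulder: full width up to 66 mm high, narrowing to 40 mm across at 86 mm; closed cap: rim 108 mm, top 146 mm above the bench; neck top at 125 mm. The block's sides lie along its x and y axes.
- slab_top (a point): Centre of the flat top of the round grey stone slab: 132 mm across, 20 mm high, fixed on the bench. The cap's place; nothing else is on it.
- cup: Bystander: clear plastic cup half full of hardened black lacquer, 66 mm across, 78 mm high; origin under its centre. Not to be moved.
- brush: Bystander: brush 180 mm long lying along its x axis; origin under its middle. Not to be moved.
- pot: Bystander: small white ceramic pot with lid, 64 mm across, 58 mm high; origin under its centre. Not to be moved.
Things that resemble listed ones, but are neither listed nor needed, are in the scene too. There is more than one size of the cap; the job needs the smallest. Of the things shaped like the part that bears slab_top, the concrete one is meant.

How it is judged:
By the outcome, as a careful person would: the job done as asked, in the order asked, and still so for the second after the job is handed in, with the robot touching nothing.
It also fails if it takes over 72 s, if anything falls off the work surface, if the arm or the gripper's body presses on something with over 40 N, if the wrist force passes 120 N, or if a joint passes its speed limit or range.

ROBOT

A 7-joint arm with a two-finger parallel gripper is mounted at the origin on the work surface. World frame = base frame: x ahead of the robot, y to its left, z up, the work surface at z = 0. Lengths are in m, angles in rad, forces in N, time in s.
With the tool pointing down it reaches from about 0.4 to 0.875 m from the base axis. Payload 6.5 kg.
Tool frame: the origin (TCP) lies on the centre line of the jaws, within the pads' length; the fingertips stand 25 mm ahead of it and the grasp point (between the pads) lies 6 mm ahead of it; z points along the fingers, y is the line along which they close (so a half turn about z gives the same grasp; the last joint's range is limited). The gripper opens to 85 mm and grips with 20 to 120 N. Pads are 22 mm wide; open, the fingers measure 114 mm over their backs; the gripper's body (76 mm by 85 mm) begins 54 mm behind the grasp point. The pads swing forward as they close: fully open they stand 13 mm farther back than shut.
Start: joints at [-1.347, 0.536, -0.004, 1.538, 0.003, 1.067, -0.071], TCP at [0.186, 0.623, 0.256] pointing down, gripper open.
Joint ranges: [-2.7, 2.7], [-0.37, 2.16], [-1.27, 1.26], [0.24, 2.4], [-1.31, 4.45], [0.19, 1.91], [-2.76, 2.76]. Speed limits (rad/s): [2.39, 2.39, 3.14, 3.14, 3.14, 3.14, 3.14].

INTERFACE

Orientations are given as a unit quaternion [x, y, z, w].
In Python, from workcell import * gives the robot as it stands. The module is installed in compiled form; this text tells all that it offers.
- The arm moves only by the tool servo_tool, never from a script. Its argument "motion" is a list that holds one entry, the list of rows, each a list of 6 numbers: the shift along the tool's x, y, z in cm, then the turn, a rotation vector about the tool's x, y, z in rad. In form: [[[dx, dy, dz, wx, wy, wz], ...]]. A call has 1 to 20 rows; each row is the pose to reach, as a shift and turn from the pose commanded when the call began, along the tool's axes at that moment; what a row does not reach only later rows make up. A row lasts 1/8 s, in which the tool goes at most 62.5 mm and 10.7 degrees, less where a joint would pass 70% of its speed; a pose out of reach is approached as far as the arm can. A call with a gripper value outside its range is refused whole. "gripper" is the finger opening in cm, from 0 to 8.54, set as the call begins (left out, the last holds). The fingers move at their own pace and stop on an object; "squeeze" is the grip in N (left out, the last holds). Time passes only in rows, so rows that repeat a pose let the fingers close. It gives the time, the measured TCP pose, the force, the opening and the grip force at its end, in the units of the state.
- sense(): the state, without advancing time (a new reading comes with each control period).
- read_camera(name): name is "side" or "top"; returns (picture, depth): 480x640x3 uint8, red, green, blue; 480x640 float32, m along the optical axis (not along the pixel's ray), 0 where there is no reading.
- calibration(name): a dict with "fx", "fy", "cx", "cy" (pixels), "xyz" and "attitude" of the camera in the world. Camera axes: x right, y down, z forward; pixel columns grow to the right and rows downward; lengths in m; the calibration is good to about 2 mm. A picture is of the moment at which its call begins. calibration takes no time and is no camera call.
- hand_in(): hands the job in; it is judged then, once.
The state is a dict: "time": time; "joint_positions": joint angles; "qd": joint speeds; "joint_torque": joint torques, N m; "position": TCP position; "tcp_rot": TCP orientation; "force": force on the tool from outside, world axes, zero at the start; "moment": the same for the moment, N m; "opening": finger opening in m; "grip_force": force on a finger pad.
Only numpy, scipy, OpenCV 4.12 (cv2) and the standard library are available. Lean on these libraries where they do the work, as an engineer would, in place of code of your own. Each camera call takes 0.05 s, during which the arm holds its last target. There are 200 camera calls.

## Working session

There is one attempt and no reset: what is moved stays moved. The work goes in short steps, Python scripts to look and compute and a tool call to move; the robot and the scene stay as the last step left them, time stands still between calls to the robot, and variables do not carry over. Pictures are saved under pics/ and viewed, at most 10 in all, crops included, and the job is handed in when it is done.

Besides the shell and the picture viewer there is one more tool, called after "Emit:" in YAML: its name, and indented under it one key for each argument. servo_tool: Moves the arm, as the interface text tells. Its arguments: {"type":"object","properties":{"motion":{"type":"array"},"gripper":{"type":"number"},"squeeze":{"type":"number"}},"required":["motion"]}

```bash
mkdir -p pics; python3 - <<'E'
from workcell import *
import cv2,numpy as np
s=sense();print({k:np.round(s[k],3) for k in ("time","position","tcp_rot","force","opening")})
for n in("side","top"):
    p,d=read_camera(n);np.savez(f"pics/{n}0.npz",p=p,d=d);cv2.imwrite(f"pics/{n}0.png",p[...,::-1]);print(n,calibration(n))
E
```

```text
{'time': np.float64(0.0), 'position': array([0.186, 0.622, 0.255]), 'tcp_rot': array([ 0.144,  0.99 , -0.001, -0.   ]), 'force': array([-2.045,  0.265, -0.385]), 'opening': np.float64(0.085)}
side {'fx': 548.5964961832499, 'fy': 548.5964961832499, 'cx': 324.9868498366901, 'cy': 240.02528597225447, 'xyz': array([ 0.45957146, -0.58904365,  0.84015084]), 'attitude': array([ 0.93093695, -0.07490938,  0.02618054, -0.35645414])}
top {'fx': 454.37931566347555, 'fy': 454.37931566347555, 'cx': 318.0739451924369, 'cy': 240.2098079378553, 'xyz': array([0.37207711, 0.0608671 , 0.99915989]), 'attitude': array([-0.68025223,  0.72587576, -0.07424287,  0.06963681])}
```

View pics/top0.png

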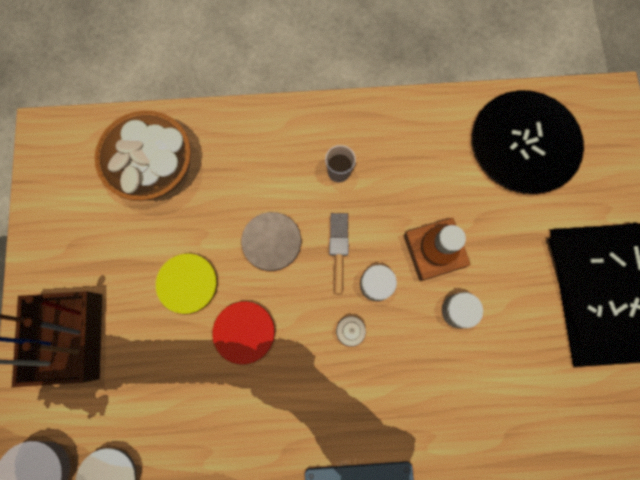

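View pics/side0.png

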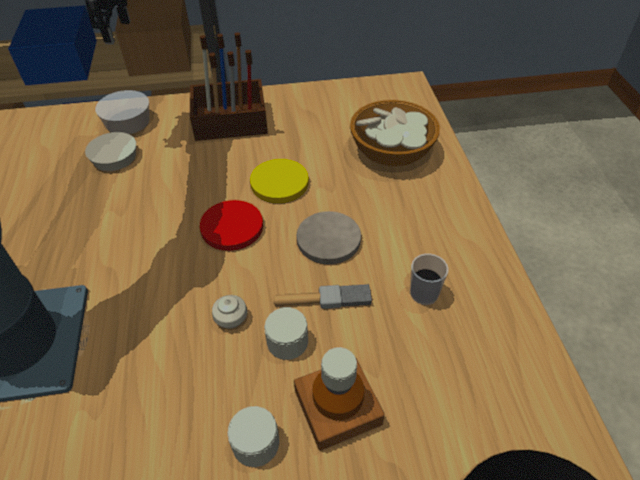

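The top view shows three white caps: one on the bottle (452,238), and two on the bench at (378,282) and (463,310), which look larger. The job's cap is the smallest, so most likely the one on the bottle. There are three discs: grey stone (271,241), yellow (186,283) and red (244,332). The grey one fits the slab. The cup is at (340,162), the brush at (339,250) and the pot at (351,331). I'll measure these and confirm in one crop.

```bash
cat > h.py <<'E'
import numpy as np,cv2
from scipy.spatial.transform import Rotation as R
from workcell import *
def ray(n,u,v):
    c=calibration(n);d=np.array([(u-c["cx"])/c["fx"],(v-c["cy"])/c["fy"],1.]);return c["xyz"],R.from_quat(c["attitude"]).apply(d)
def onplane(n,u,v,z):
    o,d=ray(n,u,v);return o+d*(z-o[2])/d[2]
def cloud(n,d):
    c=calibration(n);v,u=np.mgrid[:480,:640]
    P=np.stack([(u-c["cx"])/c["fx"]*d,(v-c["cy"])/c["fy"]*d,d],-1)
    return R.from_quat(c["attitude"]).apply(P.reshape(-1,3)).reshape(480,640,3)+c["xyz"]
E
python3 - <<'E'
from h import *
seeds={"top":dict(cap=(452,238),capA=(378,282),capB=(463,310),slab=(271,241),yel=(186,283),red=(244,332),pot=(351,331),cup=(340,162)),
"side":dict(cap=(338,362),capA=(287,325),capB=(253,425),slab=(328,237))}
for n in seeds:
    f=np.load(f"pics/{n}0.npz");p,d=f["p"],f["d"];X=cloud(n,d)
    for k,(u,v) in seeds[n].items():
        z=np.median(X[v-2:v+3,u-2:u+3,2])
        m=((abs(X[...,2]-z)<.006)&(d>0)).astype(np.uint8)
        _,l=cv2.connectedComponents(m);mm=l==l[v,u]
        if k not in("cup","pot"):
            c,_=cv2.findContours(mm.astype(np.uint8),0,1);c=max(c,key=cv2.contourArea)[:,0]
            W=np.array([onplane(n,a,b,z) for a,b in c])
            (x,y),r=cv2.minEnclosingCircle(W[:,:2].astype(np.float32))
            P=X[mm]
            print(n,k,"z",z.round(4),"c",np.round((x,y),4),"diam",round(2*r,4),"eq",round(2*np.sqrt(cv2.contourArea(W[:,:2].astype(np.float32))/np.pi),4),"mean",P.mean(0).round(4))
        else: print(n,k,X[v,u].round(3))
p=np.load("pics/top0.npz")["p"]
hsv=cv2.cvtColor(p,cv2.COLOR_RGB2HSV)
a=cv2.resize(p[180:360,300:500],None,fx=3,fy=3,interpolation=2)
cv2.imwrite("pics/crop1.png",a[...,::-1])
for uv in((232+0,0),):pass
# block corners at z=.04
for c in((405,237),(452,218),(469,265),(419,280)):print("blk",onplane("top",*c,.04).round(4))
for c in((331,212),(349,212),(338,293)):print("brush",onplane("top",*c,.01).round(3))
E
```

```text
top cap z 0.1467 c [ 0.536  -0.2072] diam 0.0517 eq 0.0487 mean [ 0.5358 -0.2081  0.1461]
top capA z 0.055 c [ 0.4698 -0.0728] diam 0.0727 eq 0.0698 mean [ 0.4697 -0.0731  0.0546]
top capB z 0.055 c [ 0.4012 -0.2445] diam 0.0727 eq 0.0701 mean [ 0.4011 -0.2448  0.0548]
top slab z 0.0211 c [0.5794 0.1511] diam 0.1319 eq 0.129 mean [0.5791 0.151  0.02  ]
top yel z 0.0195 c [0.4982 0.3385] diam 0.1323 eq 0.1296 mean [0.4977 0.3384 0.0199]
top red z 0.0194 c [0.3862 0.2183] diam 0.1316 eq 0.1294 mean [0.3855 0.2183 0.02  ]
top pot [ 0.374 -0.006  0.057]
top cup [0.372 0.061 0.999]
side cap z 0.1463 c [ 0.5354 -0.2088] diam 0.0524 eq 0.0499 mean [ 0.536  -0.2089  0.1457]
side capA z 0.0549 c [ 0.4695 -0.0741] diam 0.0748 eq 0.0714 mean [ 0.47   -0.0743  0.0543]
side capB z 0.0535 c [ 0.4021 -0.2449] diam 0.0745 eq 0.0716 mean [ 0.4014 -0.2463  0.0543]
side slab z 0.0204 c [0.5798 0.1498] diam 0.1349 eq 0.1305 mean [0.5796 0.1489 0.0197]
blk [ 0.5649 -0.1396  0.04  ]
blk [ 0.6004 -0.2461  0.04  ]
blk [ 0.4953 -0.2694  0.04  ]
blk [ 0.4703 -0.1596  0.04  ]
brush [0.639 0.014 0.01 ]
brush [ 0.636 -0.026  0.01 ]
brush [0.457 0.012 0.01 ]
```

View pics/crop1.png

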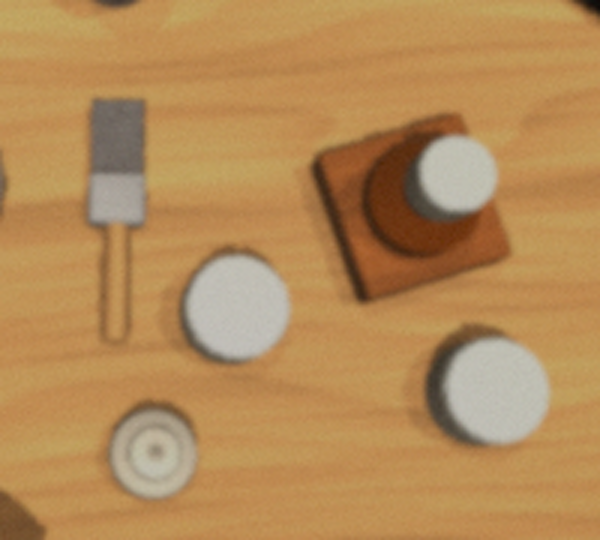

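Confirmed: the bottle's cap is 50 mm across with its top at z = 0.146, while the other two are 70 mm caps on the bench. The grey stone disc is 132 mm across with its top at z = 0.02, at (0.580, 0.150). Next I work out the approach.

```bash
cat >> h.py <<'E'
def go(pos,yaw,s=None):
    "tool-frame row to world pos, tool-x yaw (deg), pointing down"
    s=s or sense();A=R.from_quat(s["tcp_rot"]);c,n=np.cos(np.radians(yaw)),np.sin(np.radians(yaw))
    B=R.from_matrix(np.array([[c,n,0],[n,-c,0],[0,0,-1]]))
    return np.r_[A.inv().apply(np.array(pos)-s["position"])*100,(A.inv()*B).as_rotvec()].round(3).tolist()
E
python3 - <<'E'
from h import *
X=cloud("side",np.load("pics/side0.npz")["d"])
m=np.hypot(X[...,0]-.186,X[...,1]-.62)<.25
print("max z near start",X[m&(X[...,2]<.5)][:,2].max())
for z in(.1,.15,.2,.24):
  q=X[m&(abs(X[...,2]-z)<.02)];print(z,len(q),q.min(0).round(2) if len(q) else'',q.max(0).round(2) if len(q) else'')
for p,y in(((.186,.623,.37),163.4),((.5,.2,.35),110),((.536,-.208,.25),68.8)):print(go(p,y))
E
```

```text
max z near start 0.3485945341600806
0.1 248 [0.35 0.55 0.08] [0.44 0.64 0.12]
0.15 239 [0.35 0.55 0.13] [0.42 0.64 0.17]
0.2 326 [0.36 0.54 0.18] [0.43 0.65 0.21]
0.24 140 [0.16 0.56 0.24] [0.21 0.67 0.26]
[-0.024, 0.051, -11.448, -0.002, 0.0, 0.0]
[-42.199, -31.513, -9.397, -0.001, 0.001, 0.932]
[-57.304, -69.569, 0.662, -0.001, 0.001, 1.651]
```

Emit:
servo_tool:
  motion:
    - [[0,0,-11.4,0,0,0],[0,0,-11.4,0,0,0],[0,0,-11.4,0,0,0],[-42.2,-31.5,-9.4,0,0,0.932],[-42.2,-31.5,-9.4,0,0,0.932],[-42.2,-31.5,-9.4,0,0,0.932],[-42.2,-31.5,-9.4,0,0,0.932],[-42.2,-31.5,-9.4,0,0,0.932],[-42.2,-31.5,-9.4,0,0,0.932],[-42.2,-31.5,-9.4,0,0,0.932],[-42.2,-31.5,-9.4,0,0,0.932],[-42.2,-31.5,-9.4,0,0,0.932],[-42.2,-31.5,-9.4,0,0,0.932],[-57.3,-69.5,0.6,0,0,1.651],[-57.3,-69.5,0.6,0,0,1.651],[-57.3,-69.5,0.6,0,0,1.651],[-57.3,-69.5,0.6,0,0,1.651],[-57.3,-69.5,0.6,0,0,1.651],[-57.3,-69.5,0.6,0,0,1.651],[-57.3,-69.5,0.6,0,0,1.651]]
  gripper: 8.5
  squeeze: 70

```text
time: 2.6
position: [0.5359, -0.2076, 0.2489]
tcp_rot: [0.825, 0.565, -0.0, -0.001]
force: [1.1, 0.0, 0.2]
opening: 0.085
grip_force: 0.0
```

```bash
python3 - <<'E'
from h import *
s=sense();print(s["joint_positions"].round(2) if hasattr(s["joint_positions"],'round') else s["joint_positions"],s["force"],go((.536,-.2083,.137),68.8))
E
```

```text
[-0.17  0.48  0.63  1.78 -0.33  1.    0.21] [1.13841844 0.0444671  0.21149781] [-0.059, 0.055, 11.189, -0.002, 0.0, 0.0]
```

Emit:
servo_tool:
  motion:
    - [[0,0,5,0,0,0],[0,0,8,0,0,0],[0,0,10,0,0,0],[0,0,11.2,0,0,0],[0,0,11.2,0,0,0],[0,0,11.2,0,0,0]]

```text
time: 3.35
position: [0.537, -0.207, 0.1393]
tcp_rot: [0.825, 0.565, 0.001, 0.001]
force: [0.6, 0.4, 0.2]
opening: 0.085
grip_force: 0.0
```

```bash
python3 - <<'E'
from h import *
p,d=read_camera("side")
cv2.imwrite("pics/c2.png",cv2.resize(p[280:450,240:440],None,fx=3,fy=3)[...,::-1])
E
```

```text
(no output)
```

View pics/c2.png

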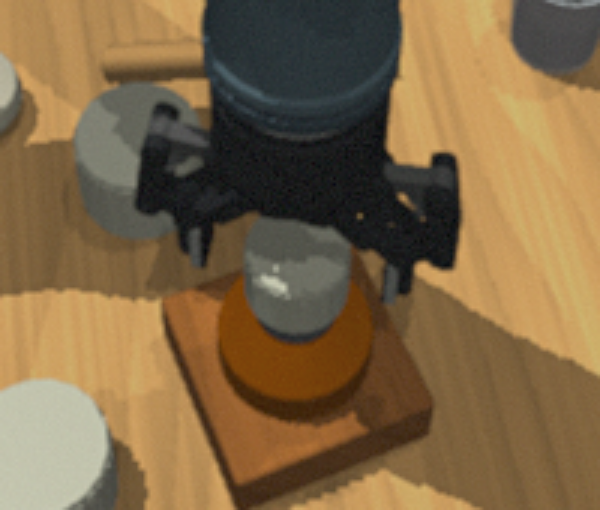

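The cap (crop 297,275) sits midway between the open fingers at (200,235) and (400,270), so I close on it.

Emit:
servo_tool:
  motion:
    - [[0,0,0,0,0,0],[0,0,0,0,0,0],[0,0,0,0,0,0],[0,0,0,0,0,0],[0,0,0,0,0,0],[0,0,0,0,0,0],[0,0,0,0,0,0],[0,0,0,0,0,0]]
  gripper: 3.5
  squeeze: 80

```text
time: 4.4
position: [0.5364, -0.207, 0.1384]
tcp_rot: [0.825, 0.565, 0.0, 0.0]
force: [-1.2, 1.0, 4.5]
opening: 0.0484
grip_force: 81.6
```

Emit:
servo_tool:
  motion:
    - [[0,0,0.1,0,0,0],[0,0,0.2,0,0,0],[0,0,0.2,0,0,0],[0,0,0.2,0,0,0]]

```text
time: 4.9
position: [0.5364, -0.2069, 0.1363]
tcp_rot: [0.825, 0.565, 0.0, 0.0]
force: [-0.6, -0.1, 5.6]
opening: 0.0488
grip_force: 81.7
```

Emit:
servo_tool:
  motion:
    - [[0,0,0.1,0,0,0],[0,0,0.15,0,0,0],[0,0,0.15,0,0,0],[0,0,0.15,0,0,0]]

```text
time: 5.4
position: [0.5364, -0.207, 0.1349]
tcp_rot: [0.825, 0.565, 0.0, 0.0]
force: [-0.4, 0.2, 4.9]
opening: 0.048
grip_force: 81.7
```

Emit:
servo_tool:
  motion:
    - [[0,0,0.1,0,0,0],[0,0,0.15,0,0,0],[0,0,0.15,0,0,0]]

```text
time: 5.78
position: [0.5364, -0.2069, 0.1334]
tcp_rot: [0.825, 0.565, 0.0, 0.0]
force: [-0.9, -0.3, 6.6]
opening: 0.0487
grip_force: 81.7
```

Emit:
servo_tool:
  motion:
    - [[0,0,0.05,0,0,0],[0,0,0.1,0,0,0],[0,0,0.1,0,0,0]]

```text
time: 6.15
position: [0.5364, -0.2069, 0.1325]
tcp_rot: [0.825, 0.565, 0.0, 0.0]
force: [-0.8, 0.5, 6.2]
opening: 0.0483
grip_force: 81.7
```

Emit:
servo_tool:
  motion:
    - [[0,0,0.05,0,0,0],[0,0,0.1,0,0,0],[0,0,0.1,0,0,0]]

```text
time: 6.52
position: [0.5364, -0.2069, 0.1315]
tcp_rot: [0.825, 0.565, 0.0, 0.0]
force: [-0.2, 0.2, 7.3]
opening: 0.0484
grip_force: 81.8
```

Still on the spring, so I continue in 1 mm steps.

Emit:
servo_tool:
  motion:
    - [[0,0,0.05,0,0,0],[0,0,0.1,0,0,0],[0,0,0.1,0,0,0]]

```text
time: 6.9
position: [0.5364, -0.207, 0.1305]
tcp_rot: [0.825, 0.565, 0.0, 0.0]
force: [-0.7, 0.6, 7.0]
opening: 0.0482
grip_force: 81.8
```

Emit:
servo_tool:
  motion:
    - [[0,0,0.05,0,0,0],[0,0,0.08,0,0,0],[0,0,0.08,0,0,0]]

```text
time: 7.28
position: [0.5365, -0.2069, 0.1298]
tcp_rot: [0.825, 0.565, 0.0, 0.0]
force: [-0.1, 0.5, 7.2]
opening: 0.0488
grip_force: 81.8
```

Emit:
servo_tool:
  motion:
    - [[0,0,0.05,0,0,0],[0,0,0.08,0,0,0],[0,0,0.08,0,0,0]]

```text
time: 7.65
position: [0.5365, -0.207, 0.129]
tcp_rot: [0.825, 0.565, 0.0, 0.0]
force: [-1.6, -0.4, 7.5]
opening: 0.0486
grip_force: 81.8
```

Emit:
servo_tool:
  motion:
    - [[0,0,0.05,0,0,0],[0,0,0.08,0,0,0],[0,0,0.08,0,0,0]]

```text
time: 8.02
position: [0.5365, -0.207, 0.1282]
tcp_rot: [0.825, 0.565, 0.0, 0.0]
force: [-0.5, -0.4, 8.0]
opening: 0.0488
grip_force: 81.8
```

Emit:
servo_tool:
  motion:
    - [[0,0,0.05,0,0,0],[0,0,0.08,0,0,0],[0,0,0.08,0,0,0]]

```text
time: 8.4
position: [0.5365, -0.207, 0.1275]
tcp_rot: [0.825, 0.565, 0.0, 0.0]
force: [-0.9, 0.5, 8.0]
opening: 0.0483
grip_force: 81.8
```

Emit:
servo_tool:
  motion:
    - [[0,0,0.04,0,0,0],[0,0,0.06,0,0,0],[0,0,0.06,0,0,0]]

```text
time: 8.78
position: [0.5365, -0.207, 0.1269]
tcp_rot: [0.825, 0.565, 0.0, 0.0]
force: [-2.0, 0.3, 8.2]
opening: 0.0481
grip_force: 81.8
```

Emit:
servo_tool:
  motion:
    - [[0,0,0.04,0,0,0],[0,0,0.06,0,0,0],[0,0,0.06,0,0,0]]

```text
time: 9.15
position: [0.5365, -0.207, 0.1265]
tcp_rot: [0.825, 0.565, 0.0, 0.0]
force: [-1.4, 1.2, 10.1]
opening: 0.0484
grip_force: 82.1
```

Emit:
servo_tool:
  motion:
    - [[0,0,0.03,0,0,0],[0,0,0.05,0,0,0],[0,0,0.05,0,0,0]]

```text
time: 9.52
position: [0.5365, -0.207, 0.1263]
tcp_rot: [0.825, 0.565, 0.0, 0.0]
force: [-2.9, 1.3, 14.3]
opening: 0.0483
grip_force: 82.6
```

Bottomed at 14 N, so I turn anticlockwise while holding it down, checking the force as I go.

Emit:
servo_tool:
  motion:
    - [[0,0,0,0,0,-0.1],[0,0,0,0,0,-0.2],[0,0,0,0,0,-0.3]]

```text
time: 9.9
position: [0.5375, -0.2076, 0.1265]
tcp_rot: [0.73, 0.683, 0.001, 0.001]
force: [-0.3, -0.3, 9.9]
opening: 0.0483
grip_force: 82.2
```

Emit:
servo_tool:
  motion:
    - [[0,0,0.02,0,0,0],[0,0,0.02,0,0,0]]

```text
time: 10.15
position: [0.5375, -0.2076, 0.1264]
tcp_rot: [0.731, 0.682, 0.001, 0.001]
force: [-0.8, -0.7, 11.4]
opening: 0.0483
grip_force: 82.4
```

Emit:
servo_tool:
  motion:
    - [[0,0,0.03,0,0,0],[0,0,0.03,0,0,0]]

```text
time: 10.4
position: [0.5375, -0.2076, 0.1263]
tcp_rot: [0.731, 0.682, 0.001, 0.001]
force: [-0.3, -0.8, 14.1]
opening: 0.0489
grip_force: 82.6
```

```bash
python3 - <<'E'
from h import *
s=sense();print(s["force"],s["moment"],s["position"],s["joint_positions"])
E
```

```text
[-0.30005159 -0.76993577 14.10106495] [0.0289259  0.22537108 0.03554808] [ 0.53754784 -0.20761834  0.12631867] [-0.04173778  0.62377905  0.45090721  1.85361106 -0.38391454  0.74748401
  0.54968879]
```

Emit:
servo_tool:
  motion:
    - [[0,0,0.01,0,0,-0.07],[0,0,0.02,0,0,-0.14],[0,0,0.02,0,0,-0.2]]

```text
time: 10.78
position: [0.5381, -0.2076, 0.1263]
tcp_rot: [0.659, 0.752, 0.001, 0.002]
force: [-1.0, 0.2, 13.4]
opening: 0.0483
grip_force: 82.7
```

Emit:
servo_tool:
  motion:
    - [[0,0,0,0,0,0]]

```text
time: 10.9
position: [0.5381, -0.2076, 0.1263]
tcp_rot: [0.659, 0.752, 0.001, 0.002]
force: [-0.5, 0.2, 14.3]
opening: 0.0484
grip_force: 82.6
```

Emit:
servo_tool:
  motion:
    - [[0,0,0,0,0,-0.07],[0,0,0.01,0,0,-0.14],[0,0,0.01,0,0,-0.21]]

```text
time: 11.28
position: [0.5383, -0.2076, 0.1263]
tcp_rot: [0.576, 0.817, 0.001, 0.002]
force: [-0.1, 0.3, 14.2]
opening: 0.0485
grip_force: 82.7
```

Emit:
servo_tool:
  motion:
    - [[0,0,0,0,0,0]]

```text
time: 11.4
position: [0.5382, -0.2076, 0.1263]
tcp_rot: [0.577, 0.817, 0.001, 0.002]
force: [-0.3, -0.2, 14.7]
opening: 0.0486
grip_force: 82.7
```

Emit:
servo_tool:
  motion:
    - [[0,0,0,0,0,-0.07],[0,0,0,0,0,-0.14],[0,0,0,0,0,-0.21]]

```text
time: 11.78
position: [0.5383, -0.2075, 0.1263]
tcp_rot: [0.488, 0.873, 0.001, 0.002]
force: [-0.4, -0.2, 13.4]
opening: 0.0485
grip_force: 82.6
```

Emit:
servo_tool:
  motion:
    - [[0,0,0,0,0,-0.07],[0,0,0,0,0,-0.14],[0,0,0,0,0,-0.18],[0,0,0,0,0,-0.18]]

```text
time: 12.28
position: [0.5383, -0.2075, 0.1263]
tcp_rot: [0.408, 0.913, 0.0, 0.002]
force: [0.5, 0.6, 14.0]
opening: 0.0481
grip_force: 82.6
```

```bash
python3 - <<'E'
from h import *
s=sense();print(s["force"],s["moment"],s["position"],s["joint_positions"], np.degrees(2*np.arctan2(s["tcp_rot"][1],s["tcp_rot"][0])))
E
```

```text
[ 0.46502611  0.60119756 13.97794168] [ 0.14674001 -0.07864218  0.0011255 ] [ 0.53826136 -0.20750112  0.1263448 ] [ 0.10975166  0.59262539  0.24165916  1.84391036 -0.2037265   0.72440355
  1.19463181] 131.8447806310748
```

Turned 63° with force held at 13–15 N. I lift a little first and check that it comes free.

Emit:
servo_tool:
  motion:
    - [[0,0,-0.3,0,0,0],[0,0,-0.7,0,0,0],[0,0,-1.1,0,0,0],[0,0,-1.5,0,0,0],[0,0,-1.5,0,0,0]]

```text
time: 12.9
position: [0.5367, -0.2069, 0.1399]
tcp_rot: [0.408, 0.913, 0.0, 0.001]
force: [2.3, -0.6, 4.0]
opening: 0.0483
grip_force: 81.7
```

Emit:
servo_tool:
  motion:
    - [[0,0,-0.2,0,0,0],[0,0,-0.4,0,0,0],[0,0,-0.4,0,0,0]]

```text
time: 13.28
position: [0.5365, -0.2067, 0.1435]
tcp_rot: [0.408, 0.913, 0.0, 0.0]
force: [3.8, 0.5, 0.4]
opening: 0.0484
grip_force: 82.9
```

Emit:
servo_tool:
  motion:
    - [[0,0,-0.4,0,0,0],[0,0,-0.8,0,0,0],[0,0,-1.2,0,0,0],[0,0,-1.2,0,0,0]]

```text
time: 13.78
position: [0.5362, -0.2063, 0.1555]
tcp_rot: [0.408, 0.913, 0.0, -0.0]
force: [3.2, 0.4, 1.3]
opening: 0.0488
grip_force: 83.7
```

Free. I lift it well clear and look.

Emit:
servo_tool:
  motion:
    - [[0,0,-0.5,0,0,0],[0,0,-1.0,0,0,0],[0,0,-1.8,0,0,0],[0,0,-4,0,0,0],[0,0,-7,0,0,0],[0,0,-9,0,0,0],[0,0,-9,0,0,0]]

```text
time: 14.65
position: [0.5369, -0.2073, 0.2473]
tcp_rot: [0.408, 0.913, 0.0, 0.001]
force: [0.8, -0.8, -0.1]
opening: 0.0486
grip_force: 83.6
```

```bash
python3 - <<'E'
from h import *
p,d=read_camera("side")
cv2.imwrite("pics/c3.png",cv2.resize(p[230:450,220:460],None,fx=2.5,fy=2.5)[...,::-1])
s=sense();print(s["position"],s["force"],go((.58,.15,.25),131.8),go((.58,.15,.25),105))
E
```

```text
[ 0.53615733 -0.20695379  0.24590186] [-0.30186672  0.28931512 -0.98008194] [23.679, 27.068, -0.411, 0.0, 0.0, 0.0] [23.679, 27.068, -0.411, 0.0, 0.0, 0.468]
```

View pics/c3.png

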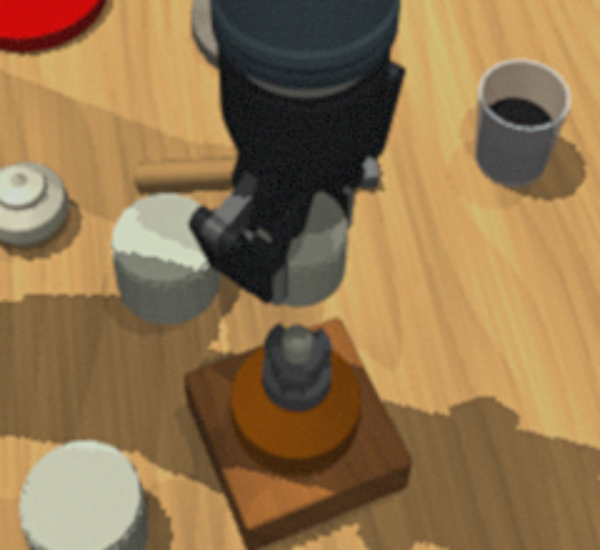

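The neck is bare at (297,345) and the cap is in the jaws. I carry it over the grey slab.

Emit:
servo_tool:
  motion:
    - [[3,3.4,0,0,0,0],[7,8,0,0,0,0],[11,12.6,0,0,0,0],[15,17.1,0,0,0,0],[19,21.7,0,0,0,0],[22,25.1,0,0,0,0],[23.7,27.1,0,0,0,0],[23.7,27.1,0,0,0,0],[23.7,27.1,5,0,0,0],[23.7,27.1,10,0,0,0],[23.7,27.1,14,0,0,0],[23.7,27.1,17,0,0,0],[23.7,27.1,18,0,0,0],[23.7,27.1,18,0,0,0],[23.7,27.1,18,0,0,0]]

```text
time: 16.58
position: [0.5811, 0.1503, 0.0669]
tcp_rot: [0.408, 0.913, 0.001, 0.001]
force: [0.1, 0.3, -0.4]
opening: 0.0484
grip_force: 83.5
```

```bash
python3 - <<'E'
from h import *
p,d=read_camera("side")
cv2.imwrite("pics/c4.png",cv2.resize(p[120:320,220:460],None,fx=2.5,fy=2.5)[...,::-1])
s=sense();print(s["position"],s["tcp_rot"],s["force"],go((.58,.15,.0505),131.8))
E
```

```text
[0.58114942 0.15047567 0.06698034] [4.08228143e-01 9.12879194e-01 7.41436799e-04 9.00174072e-04] [-0.14298789 -0.16434588 -0.29861528] [0.043, -0.121, 1.648, 0.002, 0.001, 0.0]
```

View pics/c4.png

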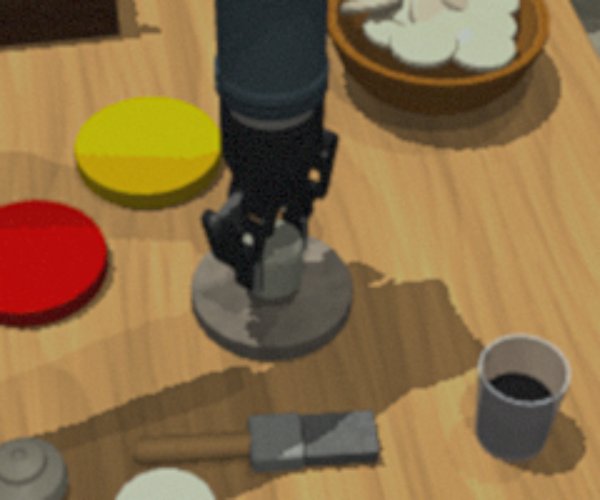

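The cap (275,270) is upright over the middle of the grey slab (272,290). I lower it slowly.

Emit:
servo_tool:
  motion:
    - [[0,-0.1,0.5,0,0,0],[0,-0.1,0.9,0,0,0],[0,-0.1,1.2,0,0,0],[0,-0.1,1.3,0,0,0],[0,-0.1,1.3,0,0,0]]

```text
time: 17.25
position: [0.5794, 0.1498, 0.0525]
tcp_rot: [0.408, 0.913, -0.0, -0.0]
force: [0.5, 0.3, -0.2]
opening: 0.0481
grip_force: 83.5
```

Emit:
servo_tool:
  motion:
    - [[0,0,0.1,0,0,0],[0,0,0.15,0,0,0],[0,0,0.2,0,0,0],[0,0,0.2,0,0,0]]

```text
time: 17.75
position: [0.5796, 0.1498, 0.0514]
tcp_rot: [0.408, 0.913, 0.0, 0.0]
force: [-2.5, -0.5, 8.9]
opening: 0.0483
grip_force: 84.7
```

Contact. I ease off most of the force, then open.

Emit:
servo_tool:
  motion:
    - [[0,0,-0.1,0,0,0],[0,0,-0.1,0,0,0]]

```text
time: 18.0
position: [0.5794, 0.1498, 0.0516]
tcp_rot: [0.408, 0.913, 0.0, 0.0]
force: [0.1, 0.7, -0.6]
opening: 0.0485
grip_force: 83.6
```

Emit:
servo_tool:
  motion:
    - [[0,0,0,0,0,0],[0,0,0,0,0,0],[0,0,0,0,0,0],[0,0,0,0,0,0],[0,0,0,0,0,0],[0,0,0,0,0,0]]
  gripper: 8.0
  squeeze: 20

```text
time: 18.75
position: [0.5794, 0.1498, 0.0516]
tcp_rot: [0.408, 0.913, 0.0, 0.0]
force: [0.1, -0.5, 0.5]
opening: 0.0801
grip_force: 0.0
```

Emit:
servo_tool:
  motion:
    - [[0,0,-1.5,0,0,0],[0,0,-4,0,0,0],[0,0,-8,0,0,0],[0,0,-13,0,0,0],[0,0,-19,0,0,0],[0,0,-24,0,0,0],[0,0,-24,0,0,0],[0,0,-24,0,0,0]]

```text
time: 19.75
position: [0.579, 0.1497, 0.2918]
tcp_rot: [0.408, 0.913, 0.0, -0.0]
force: [-0.7, 0.3, -0.0]
opening: 0.08
grip_force: 0.0
```

```bash
python3 - <<'E'
from h import *
p,d=read_camera("side");X=cloud("side",d)
m=(np.hypot(X[...,0]-.58,X[...,1]-.15)<.06)&(X[...,2]>.052)&(X[...,2]<.064)&(d>0)
print("cap top",X[m].mean(0).round(4),np.ptp(X[m],0).round(3),m.sum(),np.median(X[m][:,2]))
cv2.imwrite("pics/c5.png",p[...,::-1])
E
```

```text
cap top [0.5765 0.1466 0.0574] [0.049 0.054 0.01 ] 408 0.0576419408780553
```

View pics/c5.png

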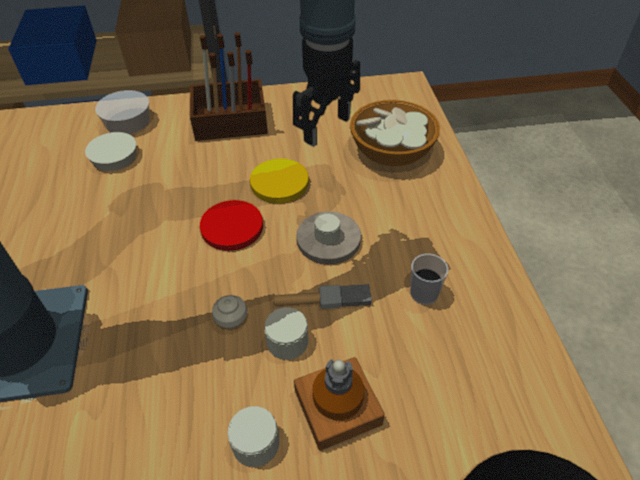

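The cap stands upright at (328,227) in the middle of the grey slab, with its top at 0.058 m. The cup, brush and pot are unmoved and the robot is clear, so I hand in.

```bash
python3 -c "
from workcell import *
print(hand_in())"
```

```text
the job is handed in; nothing more can be done
None
```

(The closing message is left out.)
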